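Hang the dip basket under a hanger on the drip rail

ROBOT

A 6-joint arm with a two-finger parallel gripper is mounted at the origin on the work surface. World frame = base frame: x ahead of the robot, y to its left, z up, the work surface at z = 0. Lengths are in m, angles in degrees, forces in N, time in s.
With the tool pointing down it reaches from about 0.225 to 0.725 m from the base axis. Payload 3.1 kg.
Tool frame: the origin (TCP) lies midway between the tips of the shut fingers; the grasp point (between the pads) lies manip.tcp_to_grasp behind it (manip.tcp_to_grasp is the distance from the TCP to the grasp point, in m); z points along the fingers, y is the line along which they close (so a half turn about z gives the same grasp; the last joint's range is limited). The gripper opens to 85 mm and grips with 20 to 120 N. Pads are 22 mm wide; open, the fingers measure 114 mm over their backs; the gripper's body (76 mm by 85 mm) begins 54 mm behind the grasp point. The pads swing forward as they close: fully open they stand 13 mm farther back than shut.
Start: joints at [-77.395, 2.75, 5.684, 92.934, 0, 82.678], TCP at [0.179, -0.494, 0.231] pointing down, gripper open.
Joint ranges: [-166.93, 166.93], [-56.73, 111.36], [-69.38, 81.34], [-121.58, 131.49], [-85.45, 84.26], [-180, 180]. Speed limits (degrees/s): [159.86, 159.86, 180, 180, 180, 180].

INTERFACE

Orientations are given as a 3x3 rotation matrix whose columns are the frame's x, y, z axes.
In Python, from bench import manip gives the robot as it stands. The module is installed in compiled form; this text tells all that it offers.
- The arm moves only by the shell command python3 -m crank 'ROWS' [OPENING] [FORCE]. ROWS is JSON, a list of rows, each an object with "travel": the shift along the tool's x, y, z each as a share of 150 mm, from -1 to 1, a list of three; "delta_rot": the turn, a rotation vector about the tool's x, y, z each as a share of 0.5 rad, from -1 to 1, a list of three. In form: [{"travel": [tx, ty, tz], "delta_rot": [rx, ry, rz]}, ...]. A call has 1 to 5 rows; each row is the pose to reach, as a shift and turn from the pose commanded when the call began, along the tool's axes at that moment; what a row does not reach only later rows make up. A row lasts 1/8 s, in which the tool goes at most 62.5 mm and 10.7 degrees, less where a joint would pass 70% of its speed; a pose out of reach is approached as far as the arm can. A call with a number of a shift or a turn outside -1 to 1 is refused whole. A call with a gripper value outside its range is refused whole. OPENING is the gripper's target within -1 to 1 (shut at 1, half-way at 0, fully open at -1), set as the call begins (- or left out, the last holds). The fingers move at their own pace and stop on an object; FORCE is the grip in N (left out, the last holds). Time passes only in rows, so rows that repeat a pose let the fingers close. It gives the time, the measured TCP pose, the force, the opening and the grip force at its end, in the units of the state.
- manip.observe(): the state, without advancing time (a new reading comes with each control period).
- manip.read_camera(name): name is "scene" or "top" or "wrist"; returns a dict with "img" (384x512x3 uint8, blue, green, red), "K" (3x3 intrinsics, pixels), "dist_coeffs" ([k1, k2, p1, p2, k3] as OpenCV has them; the pictures are not rectified), "world_to_cam" (4x4, takes a point from world to camera coordinates). Camera axes: x right, y up, looking along -z (the intrinsics and any distortion apply to the point x, -y, -z); pixel columns grow to the right and rows downward; lengths in m; the calibration is good to about 2 mm. A picture is of the moment at which its call begins. There is no depth.
- manip.sign_off(): hands the job in; it is judged then, once.
The state is a dict: "time": time; "joint_positions": joint angles; "qd": joint speeds; "tau": joint torques, N m; "position": TCP position; "ee_rot": TCP orientation; "ft_force": force on the tool from outside, world axes, zero at the start; "torque": the same for the moment, N m; "opening": opening from 0.0 (shut) to 1.0 (fully open); "gripper_force": force on a finger pad.
Only numpy, scipy, OpenCV 4.12 (cv2) and the standard library are available. Lean on these libraries where they do the work, as an engineer would, in place of code of your own. Each camera call takes 0.05 s, during which the arm holds its last target. There are 200 camera calls.

TASK

Take the blue-sleeved hanger off the low storage bar, hang its top hook on the drip rail between the two white collars, and let go of it. Then hang the blue-sleeved dip basket from the hanger's lower loop: press the basket's snap hook down over the loop's bottom bar until the gate has snapped shut under the bar and the hook bears firmly on it, with about 10 N between them for a moment; let go, and leave the two hanging quietly, clear of the tray. Be gentle: never press the basket on the hanger with more than 13 N or load the rail with more than 15 N, keep the basket upright, for it is full of rings, and leave the yellow-sleeved hanger and basket and the other things on the bench where they are.

Things in the scene. Friction and masses are not known exactly. Their poses are not given: they have to be found in the camera images.
- bay (a point): Middle of the free bay of the drip rail, on the rail's axis, 345 mm above the bench. Rail: round steel bar, 12 mm diameter, along this frame's y, between posts 203 mm to the +y and 113 mm to the -y side. Two white collars (24 mm diameter, 6 mm wide), centred 42 mm to either side, bound the bay. x points away from the robot, z up.
- drip_stand: Fixed drip stand: steel tray 150 x 340 x 18 mm with two black posts (20 mm square, at y = +-158 mm, 357 mm high) that carry the rail. Origin at the centre of the tray's underside, x away from the robot, y along the rail.
- store_rail (a point): Middle of the low storage bar on which the blue hanger hangs at the start, on its axis: 12 mm diameter, 180 mm long along this frame's y, 195 mm above the bench, on thin posts at its ends. Fixed.
- hanger: Blue-sleeved hanger of 7 mm steel wire, 0.13 kg, hanging with z up, x away from the robot. Origin: axis of its top hook's bow (inner radius 9 mm), 3 mm below the axis of the bar it hangs on. Hook in the xz plane: shank cranked out to x = -30 mm, free tip on the +x side down to z = -21, out to x = 21 mm; top at z = 16 mm. Lift 30 to 45 mm to clear a bar, then draw back. It swings about y.
- hanger_grip (a point): Centre of the hanger's blue sleeve, at (-30, 0, -43) mm in its frame: a flat grip, 10 mm thick in y, 13 mm in x, 34 mm long in z. Pinch it across y, fingers coming down from the -x side, slanted 30 to 45 degrees from vertical, clear of the rail.
- basket: Blue-sleeved steel dip basket, 0.18 to 0.28 kg, standing on the bench, z up. Origin: centre of the underside. Cup 62 mm across, 40 mm high. A wire handle rises from its -x rim at x = -30 mm, bends in to x = -11.5 mm and ends in a snap hook in the xz plane, mouth down, 17 mm wide inside, top at z = 155 mm; its free tip, on the +x side, reaches down to z = 116, out to x = 20 mm.
- basket_grip (a point): Centre of the basket's blue sleeve, at (-30, 0, 74) mm in its frame: a flat grip, 10 mm thick in y, 13 mm in x, 34 mm long in z. Pinch it across y, fingers coming down from the -x side, slanted 30 to 45 degrees from vertical.
- basket_seat (a point): Where the axis of the hanger's bar lies when the snap hook is home: at (0, 0, 145) mm in the basket's frame, in the top of the bow. Brought 46 mm above point hanger_loop, from 30 mm or more on its -x side, the hook can be moved level in +x through the loop, tip over the bar, top under the loop's shoulders.
- gate (a joint): Blue basket's spring gate across the mouth of the snap hook, rad: 0 shut, 1 fully open. Brass rod, 18 mm, hinged on the shank at (-8.5, 0, 121) mm in the basket's frame, shut against the tip at z = 130 mm, opens upwards into the hook. The bar must push it open with 5 to 8 N at first, more than the basket's weight; it springs shut under the bar once that is home.
- spare_basket: The same basket with a yellow sleeve, standing on the bench; leave alone. Axes and origin as the blue one's.
- spare_hanger: The same hanger with a yellow sleeve, on the drip rail about 140 mm to the +y side of the bay; leave alone. Axes and origin as the blue one's.
- beaker: Glass beaker, 72 mm across, 85 mm high. Origin at the centre of its underside. Leave alone.
- mandrel: Wooden ring stick standing on a 44 mm foot, 160 mm high. Origin under its foot. Leave alone.
- dish: Low terracotta dish, 80 mm across, 20 mm high. Origin under its centre. Leave alone.
- solder_block: White soldering block, 90 x 60 x 22 mm. Origin under its centre. Leave alone.
- hanger_loop (a point): Nominal middle of the bottom bar of the hanger's closed lower loop, on its axis, at (10, 0, -161) mm in the hanger's frame. Bar 8 mm thick, along y. Loop in the yz plane, 45 mm wide inside, 64 mm high inside at y = 0. The loop's stem is held in a brass clamp, set up or down each time: the real bar lies up to 7 mm above or below this point, so find it by feel.

How it is judged (in metres and radians):
On the way, in this order (a step that is already met when the one before it is completed fails the run):
1. The blue hanger hangs by its top hook on the drip rail between the white collars, and has been let go of (x of hanger in the frame of bay between -0.008 and 0.008 m and y of hanger in the frame of bay between -0.037 and 0.037 m and z of hanger in the frame of bay between -0.008 and 0.001 m and contact force between hanger and drip_stand above 0.4 N and contact force between the fingers and hanger below 0.05 N), for 0.3 s.
2. The basket's snap hook is home on the bottom bar of the hanging hanger, its gate shut under the bar, and is pressed on it with more than 7 N (x of hanger in the frame of bay between -0.008 and 0.008 m and y of hanger in the frame of bay between -0.037 and 0.037 m and z of hanger in the frame of bay between -0.008 and 0.001 m and contact force between hanger and drip_stand above 0.4 N and value of joint gate below 0.12 rad and contact force between basket and hanger above 7 N and x of basket_seat in the frame of hanger between -0.002 and 0.022 m and y of basket_seat in the frame of hanger between -0.026 and 0.026 m and z of basket_seat in the frame of hanger between -0.174 and -0.148 m), for 0.25 s.
At the end, for the whole second after the job is handed in: Blue hanger on the drip rail between the white collars (bow within 8 mm of the rail); blue basket on its loop, seat within 13 mm in height of the loop point, gate shut (under 0.12 rad); basket upright within 0.25 rad, clear of tray; both slower than 0.08 m/s (x of hanger in the frame of bay between -0.008 and 0.008 m and y of hanger in the frame of bay between -0.037 and 0.037 m and z of hanger in the frame of bay between -0.008 and 0.001 m and contact force between hanger and drip_stand above 0.4 N and value of joint gate below 0.12 rad and contact force between basket and drip_stand below 0.05 N and height (world z) of basket above 0.025 m and angle between basket's own z axis and vertical below 0.25 rad and linear speed of each of basket, hanger below 0.08 m/s and x of basket_seat in the frame of hanger between -0.002 and 0.022 m and y of basket_seat in the frame of hanger between -0.026 and 0.026 m and z of basket_seat in the frame of hanger between -0.174 and -0.148 m and contact force between basket and hanger above 0.8 N); the robot touches nothing.
It fails at once if The hanger loads the drip stand with more than 15 N (contact force between hanger and drip_stand above 15 N).
It fails at once if Basket and hanger bear on each other with more than 13 N (contact force between basket and hanger above 13 N).
It fails at once if The yellow hanger or basket or another thing on the bench is moved by more than 20 mm (distance of any of spare_basket, spare_hanger, beaker, mandrel, dish, solder_block from where it was at the start of the episode above 0.02 m).
It fails at once if The basket is tipped by more than 0.3 rad (angle between basket's own z axis and vertical above 0.3 rad).
It also fails if it takes over 72 s, if anything falls off the work surface, if the arm or the gripper's body presses on something with over 40 N, if the wrist force passes 120 N, or if a joint passes its speed limit or range.

## Working session

There is one attempt and no reset: what is moved stays moved. The work goes in short steps, Python scripts to look and compute and a shell command to move; the robot and the scene stay as the last step left them, time stands still between calls to the robot, and variables do not carry over. Pictures are saved under pics/ and viewed, at most 10 in all, crops included, and the job is handed in when it is done.

```bash
mkdir -p pics; ls
cat > h.py <<'E'
import numpy as np, cv2, pickle
from bench import manip
def cap(n,f):
    c=manip.read_camera(n); cv2.imwrite(f'pics/{f}.png',c['img']); pickle.dump(c,open(f'pics/{f}.pkl','wb')); return c
def load(f): return pickle.load(open(f'pics/{f}.pkl','rb'))
def ray(c,uv):
    p=cv2.undistortPoints(np.array([[uv]],float),np.array(c['K']),np.array(c['dist_coeffs']))[0,0]
    T=np.array(c['world_to_cam']); R,t=T[:3,:3],T[:3,3]
    d=R.T@np.array([p[0],-p[1],-1.]); return -R.T@t, d/np.linalg.norm(d)
def onz(c,uv,z):
    o,d=ray(c,uv); return o+d*(z-o[2])/d[2]
def tri(c1,u1,c2,u2):
    o1,d1=ray(c1,u1);o2,d2=ray(c2,u2)
    s=np.linalg.lstsq(np.c_[d1,-d2],o2-o1,rcond=None)[0]
    a,b=o1+s[0]*d1,o2+s[1]*d2; return (a+b)/2, np.linalg.norm(a-b)
def proj(c,P):
    T=np.array(c['world_to_cam']); p=T[:3,:3]@np.array(P)+T[:3,3]
    return cv2.projectPoints(np.array([[p[0],-p[1],-p[2]]]),np.zeros(3),np.zeros(3),np.array(c['K']),np.array(c['dist_coeffs']))[0][0,0]
E
python3 - <<'E'
from h import *
print({k:np.round(v,3).tolist() for k,v in manip.observe().items()}, manip.tcp_to_grasp)
for n in['scene','top','wrist']:
    c=cap(n,n+'0'); o,d=ray(c,(256,192)); print(n,o.round(3),d.round(3))
a=np.hstack([cv2.imread(f'pics/{n}0.png') for n in['scene','top']])
cv2.imwrite('pics/a.png',a[:, :])
E
```

```text
pics
{'time': 0.0, 'joint_positions': [-77.395, 2.792, 5.59, 92.935, -0.002, 82.68], 'qd': [-0.013, -0.087, 0.006, -0.016, 0.048, -0.011], 'tau': [0.0, -33.878, 32.001, 0.02, -0.0, -0.0], 'position': [0.179, -0.493, 0.23], 'ee_rot': [[0.94, 0.341, -0.001], [0.341, -0.94, 0.002], [0.0, -0.002, -1.0]], 'ft_force': [0.158, -0.009, 0.137], 'torque': [-0.03, -0.037, 0.031], 'gripper_force': 0.0, 'opening': 0.997} 0.0187
scene [ 1.219 -0.287  1.485] [-0.479  0.19  -0.857]
top [ 0.285 -0.013  1.986] [ 0.122  0.014 -0.992]
wrist [ 0.249 -0.468  0.372] [-0.276 -0.099 -0.956]
```

View pics/scene0.png

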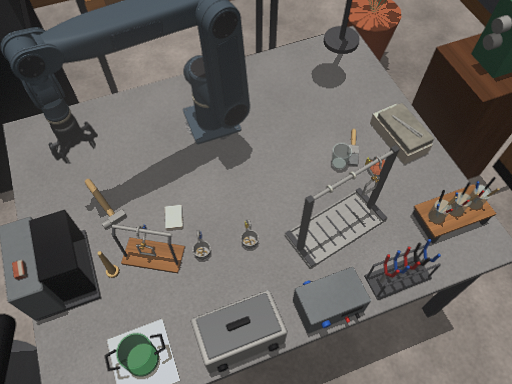

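View pics/top0.png

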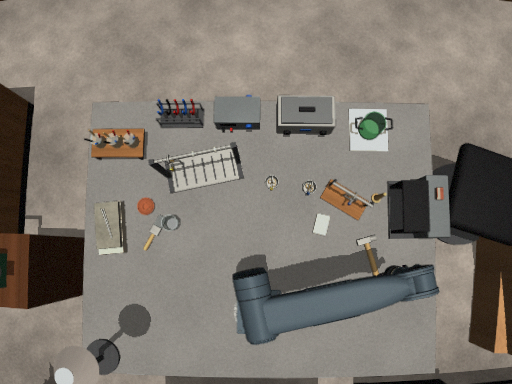

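The scene view shows the drip stand (rail about (307,195)–(392,155)), the storage bar (118,228)–(173,235), and the blue basket near (202,250) with the yellow one near (249,238). The top view shows the stand near (204,168), the baskets at (308,188) and (271,183), and the storage bar at (350,193). I'll enlarge these regions.

Run:
```python
from h import *
s=cv2.imread('pics/scene0.png');t=cv2.imread('pics/top0.png')
f=lambda im,x,y,w,h,k:cv2.resize(im[y:y+h,x:x+w],None,fx=k,fy=k,interpolation=cv2.INTER_CUBIC)
# scene: 100..260 x 215..285 ; 280..400 x145..215
out=np.zeros((600,800,3),np.uint8)
def put(im,x,y): out[y:y+im.shape[0],x:x+im.shape[1]]=im
put(f(s,100,212,100,70,4),0,0); put(f(s,290,145,100,70,4),400,0)
put(f(t,260,165,133,60,3),0,300); put(f(t,145,135,100,70,4),400,300)
put(f(s,185,225,80,40,3),0,480)
cv2.imwrite('pics/b.png',out)
```

```text
(no output)
```

View pics/b.png

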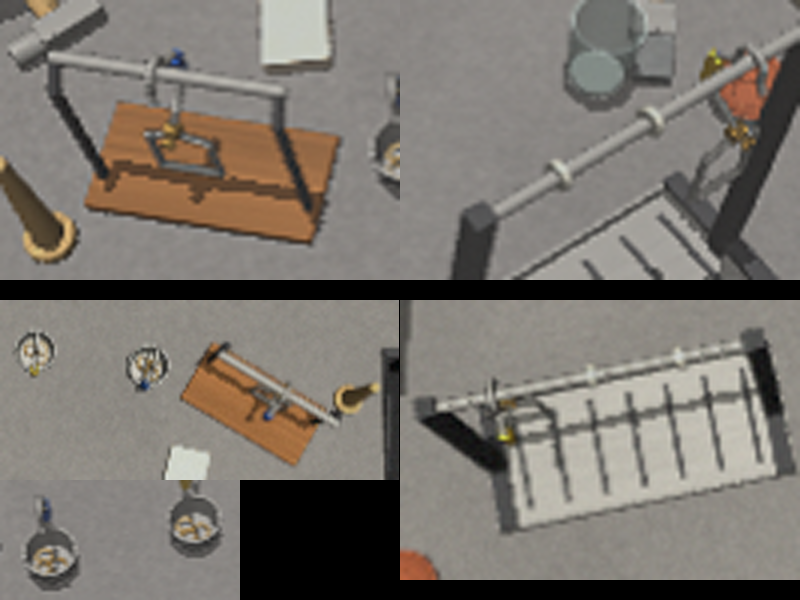

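Run:
```python
from h import *
s=load('scene0');t=load('top0')
P=lambda n,a,b:print(n,*[np.round(v,4) for v in tri(s,a,t,b)])
P('collar-y',(330,188),(214.5,149));P('collar+y',(353,174.2),(192.5,153.5))
P('bar-y',(113.7,226.5),(372.7,205.7));P('bar+y',(170.5,235),(332.7,181.7))
def blobs(c,lo,hi):
    m=cv2.inRange(cv2.cvtColor(c['img'],cv2.COLOR_BGR2HSV),lo,hi)
    n,l,st,ce=cv2.connectedComponentsWithStats(m); return [(st[i,4],ce[i].round(1)) for i in range(1,n) if 3<st[i,4]<200]
for c in(s,t):
    print('blue',blobs(c,(105,120,40),(130,255,255))); print('yel',blobs(c,(22,150,90),(32,255,255)))
```

```text
collar-y [0.6476 0.1674 0.3453] 0.0001
collar+y [0.63   0.25   0.3462] 0.0002
bar-y [ 0.4506 -0.462   0.191 ] 0.0036
bar+y [ 0.5471 -0.3015  0.1957] 0.004
blue [(np.int32(15), array([477. , 184.3])), (np.int32(5), array([456.4, 194. ])), (np.int32(6), array([437.3, 205.8])), (np.int32(54), array([425.9, 248.5])), (np.int32(50), array([395.9, 260.4])), (np.int32(28), array([435.1, 257.7])), (np.int32(33), array([404.3, 269.3])), (np.int32(18), array([306.2, 282.2])), (np.int32(51), array([325.7, 323.5]))]
yel [(np.int32(4), array([369. , 160.2]))]
blue [(np.int32(37), array([160.5, 108. ])), (np.int32(41), array([184.1, 107.6])), (np.int32(30), array([248.1, 125.8])), (np.int32(23), array([305.3, 129.5]))]
yel [(np.int32(5), array([171.4, 168.4])), (np.int32(4), array([270.8, 188. ]))]
```

```bash
cat >> h.py <<'E'
from scipy.spatial.transform import Rotation as Ro
def Rt(yaw,s):  # slanted tool: x-ish along yaw, fingers down, slanted s deg toward +x
    y,a=np.radians(yaw),np.radians(s); xh=np.array([np.cos(y),np.sin(y),0]); yh=np.array([-np.sin(y),np.cos(y),0]); zz=np.array([0,0,1.])
    z=np.sin(a)*xh-np.cos(a)*zz; return np.c_[np.cross(-yh,z),-yh,z]
def state():
    o=manip.observe(); return np.array(o['position']),np.array(o['ee_rot']),o
def plan(R,p=None,g=None,frm=None):
    P,Q,o=state()
    if frm: P,Q=frm
    if p is None: p=np.array(g)+manip.tcp_to_grasp*R[:,2]
    w=Ro.from_matrix(Q.T@R).as_rotvec()
    print('t',round(o['time'],2),'tcp',P.round(4),'->',np.round(p,4),'rot',(w/.5).round(3),'travel start axes',(Q.T@(p-P)/.15).round(3),'end axes',(R.T@(p-P)/.15).round(3))
E
python3 - <<'E'
from h import *
s=load('scene0');t=load('top0')
for n,a,b,r in (('hang',(144.5,226.5),(349,200),6),('bask',(199.3,235),(307,193.3),6)):
    uv=[]
    for c,q in((s,a),(t,b)):
        im=c['img'].astype(int); x,y=int(q[0]),int(q[1]); w=im[y-r-2:y+r+3,x-r:x+r+1]; m=(w[...,0]-w[...,2]>30)
        ys,xs=np.nonzero(m); uv.append((xs.mean()+x-r,ys.mean()+y-r-2)); print(n,m.sum(),uv[-1])
    print(tri(s,uv[0],t,uv[1]))
xh=np.array([.857,-.515,0])
R=Rt(-31,35)
g=np.array([.499,-.382,.195])-.03*xh+[0,0,-.046]
print('nominal grip',g)
plan(R,g=g-.13*R[:,2])
E
```

```text
hang 7 (np.float64(143.85714285714286), np.float64(225.42857142857142))
hang 3 (np.float64(348.6666666666667), np.float64(203.33333333333334))
(array([ 0.4628444 , -0.37259084,  0.15691803]), np.float64(0.0029469520846209943))
bask 3 (np.float64(200.0), np.float64(235.33333333333334))
bask 7 (np.float64(308.0), np.float64(193.0))
(array([ 0.51639948, -0.21193628,  0.06532536]), np.float64(0.0007619190679405073))
nominal grip [ 0.47329 -0.36655  0.149  ]
t 0.15 tcp [ 0.1788 -0.4931  0.2304] -> [ 0.4186 -0.3337  0.2402] rot [-0.546  1.14   1.72 ] travel start axes [ 1.865 -0.455 -0.064] end axes [ 0.711 -1.734  0.418]
```

```bash
python3 -m crank '[{"travel":[0.9,-0.2,-0.2],"delta_rot":[0,0,0.89]},{"travel":[0.9,-0.2,-0.2],"delta_rot":[0,0,0.89]},{"travel":[0.9,-0.2,-0.2],"delta_rot":[0,0,0.89]},{"travel":[0.9,-0.2,-0.2],"delta_rot":[0,0,0.89]}]' -1
python3 -m crank '[{"travel":[0,0,0],"delta_rot":[0,0,0.89]},{"travel":[0,0,0],"delta_rot":[0,0,0.89]},{"travel":[0,0,0],"delta_rot":[0,0,0.89]}]'
python3 -m crank '[{"travel":[0,0,0],"delta_rot":[0,1,0]},{"travel":[0,0,0],"delta_rot":[0,1,0]},{"travel":[0,0,0],"delta_rot":[0,1,0]},{"travel":[0,0,0],"delta_rot":[0,1,0]}]'
python3 - <<'E'
from h import *
R=Rt(-31,35)
g=np.array([.470,-.368,.15])
plan(R,g=g-.13*R[:,2])
E
```

```text
time: 0.65
position: [0.2971, -0.4184, 0.2617]
ee_rot: [[0.996, -0.093, 0.0], [-0.093, -0.996, -0.001], [0.0, 0.001, -1.0]]
ft_force: [-0.2, -1.0, 0.3]
opening: 1.0
gripper_force: 0.0
time: 1.02
position: [0.2945, -0.4198, 0.2604]
ee_rot: [[0.855, -0.519, -0.001], [-0.519, -0.855, 0.001], [-0.002, -0.0, -1.0]]
ft_force: [-0.8, 0.1, 0.3]
opening: 1.005
gripper_force: 0.0
time: 1.52
position: [0.2928, -0.4177, 0.2576]
ee_rot: [[0.752, -0.519, 0.407], [-0.457, -0.855, -0.245], [0.475, -0.002, -0.88]]
ft_force: [0.5, -0.2, 0.2]
opening: 0.999
gripper_force: 0.0
t 1.52 tcp [ 0.2928 -0.4177  0.2576] -> [ 0.4153 -0.3351  0.2412] rot [ 0.001  0.231 -0.01 ] travel start axes [ 0.31  -0.894  0.294] end axes [ 0.278 -0.893  0.329]
```

```bash
python3 -m crank '[{"travel":[0.31,-0.89,0.29],"delta_rot":[0,0.23,-0.01]},{"travel":[0.31,-0.89,0.29],"delta_rot":[0,0.23,-0.01]},{"travel":[0.31,-0.89,0.29],"delta_rot":[0,0.23,-0.01]},{"travel":[0.31,-0.89,0.29],"delta_rot":[0,0.23,-0.01]}]'
python3 - <<'E'
from h import *
c=cap('wrist','w1'); print(state()[0], [proj(c,p).round(0).tolist() for p in ([.47,-.368,.15],[.4506,-.462,.195],[.547,-.3015,.195])])
E
```

```text
time: 2.02
position: [0.4189, -0.3361, 0.246]
ee_rot: [[0.705, -0.509, 0.494], [-0.414, -0.861, -0.296], [0.576, 0.004, -0.817]]
ft_force: [-0.7, 0.2, -0.0]
opening: 0.997
gripper_force: 0.0
[ 0.41813118 -0.33697869  0.2462516 ] [[257.0, 193.0], [360.0, 144.0], [149.0, 143.0]]
```

View pics/w1.png

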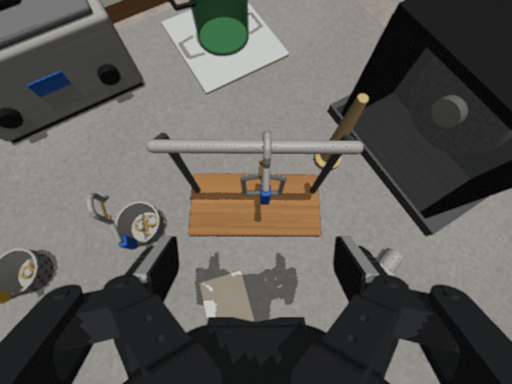

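The wrist view shows the storage bar level, from (150,146) to (360,147). The hanger's hook crosses it at (267,147), with its blue sleeve at (265,193). The blue basket's sleeve is at (127,242), its hook near (100,207). I'll take a second view 60 mm to the side.

```bash
python3 -m crank '[{"travel":[0,-0.4,0],"delta_rot":[0,0,0]},{"travel":[0,-0.4,0],"delta_rot":[0,0,0]},{"travel":[0,-0.4,0],"delta_rot":[0,0,0]}]' >/dev/null
cat >> h.py <<'E'
def blue(c,minA=15,maxA=3000):
    im=c['img']; m=cv2.inRange(cv2.cvtColor(im,cv2.COLOR_BGR2HSV),(100,150,40),(130,255,255))
    n,l,st,ce=cv2.connectedComponentsWithStats(m); return [(int(st[i,4]),ce[i].round(1).tolist(),st[i,:4].tolist()) for i in range(1,n) if minA<st[i,4]<maxA]
E
python3 - <<'E'
from h import *
a=load('w1'); b=cap('wrist','w2')
for c in(a,b): print(blue(c))
print(state()[0])
A,B=blue(a),blue(b)
for i in A:
  for j in B:
    p,e=tri(a,i[1],b,j[1])
    if e<.004 and p[2]<.3: print(i[1],j[1],p.round(4),round(e,4))
E
```

```text
[(545, [48.8, 83.5], [27, 71, 44, 25]), (103, [264.6, 196.7], [261, 187, 10, 17]), (148, [128.3, 242.3], [119, 236, 18, 13])]
[(523, [86.3, 84.3], [66, 72, 41, 25]), (163, [320.6, 195.0], [314, 184, 16, 20]), (26, [178.7, 243.4], [177, 239, 5, 9])]
[ 0.4475572  -0.28684736  0.24582803]
[48.8, 83.5] [86.3, 84.3] [ 0.7949 -0.1995  0.0804] 0.0002
[264.6, 196.7] [320.6, 195.0] [ 0.4644 -0.3734  0.1465] 0.0013
[128.3, 242.3] [178.7, 243.4] [ 0.5071 -0.22    0.1   ] 0.0008
```

Run:
```python
from h import *
R=Rt(-31,36); g=np.array([.4681,-.3751,.148])
plan(R,g=g-.06*R[:,2]); plan(R,g=g)
```

```text
t 2.5 tcp [ 0.4476 -0.2868  0.2458] -> [ 0.4473 -0.3626  0.1814] rot [0.005 0.027 0.006] travel start axes [-0.038  0.432  0.501] end axes [-0.043  0.434  0.499]
t 2.5 tcp [ 0.4476 -0.2868  0.2458] -> [ 0.4775 -0.3808  0.1329] rot [0.005 0.027 0.006] travel start axes [-0.033  0.432  0.901] end axes [-0.043  0.434  0.899]
```

```bash
python3 -m crank '[{"travel":[-0.04,0.43,0.1],"delta_rot":[0,0.03,0]},{"travel":[-0.04,0.43,0.4],"delta_rot":[0,0.03,0]},{"travel":[-0.04,0.43,0.4],"delta_rot":[0,0.03,0]},{"travel":[-0.04,0.43,0.4],"delta_rot":[0,0.03,0]}]' >/dev/null
python3 - <<'E'
from h import *
R=Rt(-31,36); g=np.array([.4681,-.3751,.148])
plan(R,g=g); c=cap('wrist','w3'); print(blue(c), proj(c,g))
c0=load('w1'); i=[b for b in blue(c0) if 200<b[1][0]<330][0][1]; j=[b for b in blue(c) if 150<b[1][0]<380 and b[0]>60][0][1]; print(tri(c0,i,c,j))
E
```

```text
t 3.0 tcp [ 0.4398 -0.3571  0.1935] -> [ 0.4775 -0.3808  0.1329] rot [ 0.003 -0.004  0.005] travel start axes [0.002 0.005 0.502] end axes [0.003 0.005 0.502]
[(604, [13.8, 76.7], [0, 63, 35, 30]), (163, [257.6, 212.9], [252, 200, 13, 22]), (270, [92.9, 267.1], [79, 260, 27, 14])] [257.07437897 206.60794601]
(array([ 0.4634893 , -0.37284661,  0.14775831]), np.float64(6.394395977297085e-05))
```

View pics/w3.png

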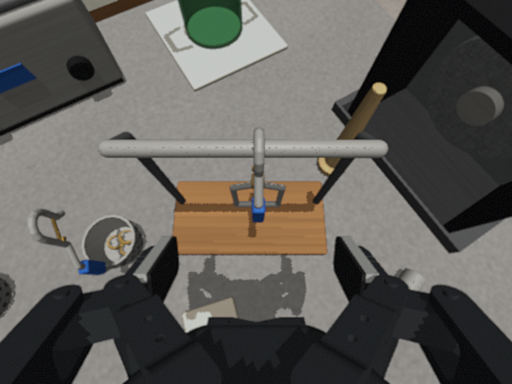

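The sleeve is at (258,213), centred between the fingers at 175 and 338. I'll advance and grip.

```bash
python3 -m crank '[{"travel":[0,0,0.25],"delta_rot":[0,0,0]},{"travel":[0,0,0.5],"delta_rot":[0,0,0]},{"travel":[0,0,0.5],"delta_rot":[0,0,0]}]'
python3 -m crank '[{"travel":[0,0,0],"delta_rot":[0,0,0]},{"travel":[0,0,0],"delta_rot":[0,0,0]},{"travel":[0,0,0],"delta_rot":[0,0,0]},{"travel":[0,0,0],"delta_rot":[0,0,0]},{"travel":[0,0,0],"delta_rot":[0,0,0]}]' 1 50
python3 - <<'E'
from h import *
R=Rt(-31,36); plan(R,g=np.array([.4681,-.3751,.148]))
E
```

```text
time: 3.42
position: [0.4782, -0.3774, 0.1303]
ee_rot: [[0.697, -0.511, 0.503], [-0.413, -0.86, -0.301], [0.586, 0.002, -0.81]]
ft_force: [-0.4, -0.1, -0.1]
opening: 1.0
gripper_force: 0.0
time: 4.05
position: [0.4787, -0.3789, 0.1333]
ee_rot: [[0.694, -0.512, 0.506], [-0.412, -0.859, -0.304], [0.59, 0.003, -0.807]]
ft_force: [-0.5, 0.5, 1.5]
opening: 0.111
gripper_force: 49.3
t 4.05 tcp [ 0.4787 -0.3789  0.1333] -> [ 0.4775 -0.3808  0.1329] rot [-0.    -0.007  0.009] travel start axes [-0.002  0.015  0.002] end axes [-0.002  0.015  0.002]
```

```bash
python3 -m crank '[{"travel":[0.08,0,-0.11],"delta_rot":[0,0,0]},{"travel":[0.165,0,-0.226],"delta_rot":[0,0,0]},{"travel":[0.165,0,-0.226],"delta_rot":[0,0,0]},{"travel":[0.165,0,-0.226],"delta_rot":[0,0,0]}]'
python3 -m crank '[{"travel":[-0.16,0,-0.12],"delta_rot":[0,0,0]},{"travel":[-0.32,0,-0.24],"delta_rot":[0,0,0]},{"travel":[-0.5,0,-0.36],"delta_rot":[0,0,0]},{"travel":[-0.5,0,-0.36],"delta_rot":[0,0,0]}]'
python3 - <<'E'
from h import *
# tool pose at grasp
R0=np.array(Rt(-30.8,36.2)); P0=np.array([.4787,-.3789,.1333])
H0=np.array([.499,-.382,.192])-.010*np.array([.515,.857,0])
off=R0.T@(H0-P0); print('hanger in tool',off)
c=cap('wrist','w4'); print(blue(c))
bay=np.array([.639,.209,.3457]); R=Rt(12,36); xb=np.array([np.cos(np.radians(12)),np.sin(np.radians(12)),0])
p=bay+[0,0,.04]-.10*xb-R@off
plan(R,p=p)
E
```

```text
time: 4.55
position: [0.4777, -0.3781, 0.1725]
ee_rot: [[0.696, -0.513, 0.503], [-0.414, -0.859, -0.302], [0.587, 0.002, -0.81]]
ft_force: [0.3, -0.0, -2.0]
opening: 0.111
gripper_force: 49.1
time: 5.05
position: [0.3973, -0.33, 0.171]
ee_rot: [[0.695, -0.514, 0.503], [-0.415, -0.858, -0.302], [0.586, 0.001, -0.81]]
ft_force: [-0.5, -0.7, -0.4]
opening: 0.108
gripper_force: 49.1
hanger in tool [ 0.04999175  0.00226661 -0.03615369]
[(649, [13.0, 31.4], [0, 17, 34, 31]), (312, [91.5, 212.8], [78, 203, 27, 19]), (267, [256.0, 265.1], [245, 246, 22, 29])]
t 5.1 tcp [ 0.3983 -0.3309  0.172 ] -> [0.5219 0.1864 0.3271] rot [ 8.830e-01  1.000e-03 -1.209e+00] travel start axes [-0.248 -3.381 -1.466] end axes [ 1.84  -3.202  0.059]
```

View pics/w4.png

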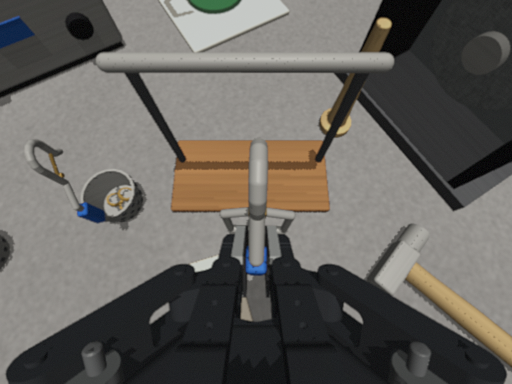

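The hanger is off the bar and upright in the grip, its hook top at (259,145). Next I'll lift it and swing it over to the rail.

```bash
python3 -m crank '[{"travel":[0.6,0,-0.84],"delta_rot":[0,0,0]},{"travel":[0.6,0,-0.84],"delta_rot":[0,0,0]},{"travel":[0.6,0,-0.84],"delta_rot":[0,0,0]}]' >/dev/null
python3 -m crank '[{"travel":[0,-1,0],"delta_rot":[0.44,0,-0.6]},{"travel":[0,-1,0],"delta_rot":[0.44,0,-0.6]},{"travel":[0,-1,0],"delta_rot":[0.44,0,-0.6]},{"travel":[0,-1,0],"delta_rot":[0.44,0,-0.6]}]' >/dev/null
python3 -m crank '[{"travel":[0,-1,0],"delta_rot":[0.44,0,-0.6]},{"travel":[0,-1,0],"delta_rot":[0.44,0,-0.6]},{"travel":[0,-1,0],"delta_rot":[0.44,0,-0.6]},{"travel":[0,-1,0],"delta_rot":[0.44,0,-0.6]}]'
cat >> h.py <<'E'
off=np.array([0.050,0.0023,-0.0362]); bay=np.array([.639,.209,.3457]); xb=np.array([np.cos(np.radians(12)),np.sin(np.radians(12)),0]); yb=np.array([-xb[1],xb[0],0])
E
python3 - <<'E'
from h import *
R=Rt(12,36);plan(R,p=bay+[0,0,.04]-.10*xb-R@off)
E
```

```text
time: 6.48
position: [0.5, -0.0531, 0.3277]
ee_rot: [[0.791, 0.207, 0.575], [0.167, -0.978, 0.121], [0.588, 0.001, -0.809]]
ft_force: [0.4, -0.6, -1.6]
opening: 0.106
gripper_force: 49.3
t 6.47 tcp [ 0.5    -0.0531  0.3277] -> [0.522  0.1865 0.327 ] rot [ 0.003 -0.001 -0.001] travel start axes [ 0.381 -1.532  0.281] end axes [ 0.382 -1.532  0.283]
```

```bash
python3 -m crank '[{"travel":[0,-1,0],"delta_rot":[0,0,0]},{"travel":[0,-1,0],"delta_rot":[0,0,0]},{"travel":[0,-1,0],"delta_rot":[0,0,0]}]' >/dev/null
python3 -m crank '[{"travel":[0.18,-0.53,0.13],"delta_rot":[0,0,0]},{"travel":[0.38,-0.53,0.28],"delta_rot":[0,0,0]},{"travel":[0.38,-0.53,0.28],"delta_rot":[0,0,0]},{"travel":[0.38,-0.53,0.28],"delta_rot":[0,0,0]}]'
python3 - <<'E'
from h import *
R=Rt(12,36);plan(R,p=bay+[0,0,.04]-.10*xb-R@off)
c=cap('wrist','w5'); print([proj(c,bay+k*yb).round(0) for k in(-.042,0,.042)])
cv2.imwrite('pics/w5.png',c['img'])
E
```

```text
time: 7.35
position: [0.5231, 0.1799, 0.3264]
ee_rot: [[0.792, 0.21, 0.573], [0.171, -0.978, 0.122], [0.586, 0.001, -0.81]]
ft_force: [-0.8, -0.0, -1.3]
opening: 0.106
gripper_force: 49.3
t 7.35 tcp [0.5231 0.1799 0.3264] -> [0.522  0.1865 0.327 ] rot [-0.001  0.004  0.004] travel start axes [ 0.004 -0.045 -0.003] end axes [ 0.004 -0.045 -0.003]
[array([312.,  57.]), array([249.,  57.]), array([187.,  57.])]
```

View pics/w5.png

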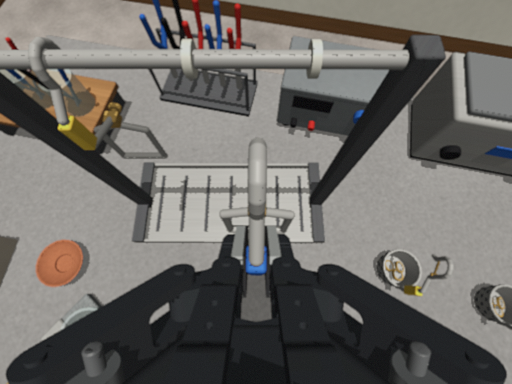

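The rail is at row 58, with the collars at (188,57) and (315,57) as predicted. The hanger is about 6 mm off to one side. I'll correct that, advance over the rail and lower.

```bash
python3 -m crank '[{"travel":[0.18,-0.045,0.13],"delta_rot":[0,0,0]},{"travel":[0.36,-0.045,0.26],"delta_rot":[0,0,0]},{"travel":[0.54,-0.045,0.39],"delta_rot":[0,0,0]},{"travel":[0.54,-0.045,0.39],"delta_rot":[0,0,0]}]' 
python3 -m crank '[{"travel":[-0.06,0,0.09],"delta_rot":[0,0,0]},{"travel":[-0.13,0,0.18],"delta_rot":[0,0,0]},{"travel":[-0.137,0,0.189],"delta_rot":[0,0,0]},{"travel":[-0.137,0,0.189],"delta_rot":[0,0,0]}]'
python3 - <<'E'
from h import *
R=Rt(12,36);plan(R,p=bay+[0,0,-.003]-R@off)
E
```

```text
time: 7.9
position: [0.621, 0.2038, 0.3277]
ee_rot: [[0.79, 0.214, 0.575], [0.174, -0.977, 0.125], [0.588, 0.002, -0.809]]
ft_force: [-0.2, -0.7, -1.6]
opening: 0.107
gripper_force: 49.4
time: 8.4
position: [0.6187, 0.205, 0.2905]
ee_rot: [[0.791, 0.216, 0.572], [0.176, -0.976, 0.126], [0.586, 0.001, -0.81]]
ft_force: [3.1, 0.4, -3.6]
opening: 0.111
gripper_force: 49.0
t 8.4 tcp [0.6187 0.205  0.2905] -> [0.6198 0.2073 0.284 ] rot [-0.008  0.004  0.015] travel start axes [-0.017 -0.013  0.041] end axes [-0.017 -0.013  0.041]
```

```bash
python3 -m crank '[{"travel":[0,0,0],"delta_rot":[0,0,0]},{"travel":[0,0,0],"delta_rot":[0,0,0]}]'
python3 - <<'E'
from h import *
c=cap('wrist','w6')
E
```

```text
time: 8.65
position: [0.6196, 0.2057, 0.2937]
ee_rot: [[0.789, 0.217, 0.575], [0.176, -0.976, 0.127], [0.589, 0.001, -0.808]]
ft_force: [0.1, -0.8, -0.9]
opening: 0.113
gripper_force: 49.5
```

View pics/w6.png

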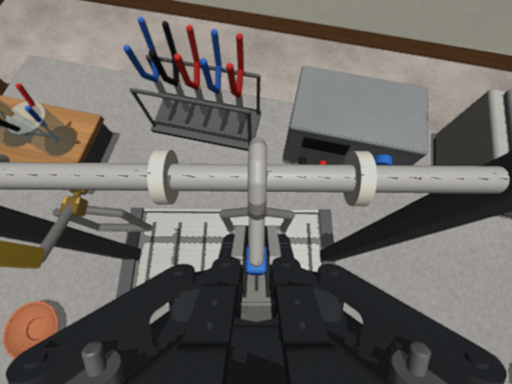

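The hook is over the rail at (258,145–260), midway between the collars at (163,176) and (361,176). I'll lower it in small steps.

```bash
for k in 1; do python3 -m crank '[{"travel":[-0.012,0,0.016],"delta_rot":[0,0,0]},{"travel":[-0.027,0,0.038],"delta_rot":[0,0,0]},{"travel":[-0.027,0,0.038],"delta_rot":[0,0,0]},{"travel":[-0.027,0,0.038],"delta_rot":[0,0,0]}]';done
python3 -m crank '[{"travel":[-0.006,0,0.008],"delta_rot":[0,0,0]},{"travel":[-0.006,0,0.008],"delta_rot":[0,0,0]},{"travel":[-0.006,0,0.008],"delta_rot":[0,0,0]}]'
```

```text
time: 9.2
position: [0.6199, 0.2058, 0.2857]
ee_rot: [[0.789, 0.217, 0.574], [0.176, -0.976, 0.127], [0.588, 0.001, -0.809]]
ft_force: [-0.0, 0.0, -0.8]
opening: 0.11
gripper_force: 49.5
time: 9.57
position: [0.6201, 0.2058, 0.2846]
ee_rot: [[0.789, 0.217, 0.575], [0.176, -0.976, 0.127], [0.589, 0.001, -0.808]]
ft_force: [0.4, 1.3, -0.4]
opening: 0.106
gripper_force: 49.6
```

```bash
python3 -m crank '[{"travel":[-0.006,0,0.008],"delta_rot":[0,0,0]},{"travel":[-0.006,0,0.008],"delta_rot":[0,0,0]},{"travel":[-0.006,0,0.008],"delta_rot":[0,0,0]}]' | sed -n '1,4p'
python3 -m crank '[{"travel":[-0.004,0,0.005],"delta_rot":[0,0,0]},{"travel":[-0.004,0,0.005],"delta_rot":[0,0,0]},{"travel":[-0.004,0,0.005],"delta_rot":[0,0,0]}]'| sed -n '1,4p'
```

```text
time: 9.95
position: [0.6205, 0.2059, 0.284]
ee_rot: [[0.788, 0.217, 0.576], [0.176, -0.976, 0.127], [0.59, 0.001, -0.807]]
ft_force: [1.4, 1.9, 0.4]
time: 10.32
position: [0.6207, 0.2059, 0.2837]
ee_rot: [[0.787, 0.217, 0.577], [0.176, -0.976, 0.127], [0.591, 0.001, -0.807]]
ft_force: [1.4, 1.1, 3.6]
```

Contact: the force rose to +3.6 N, so it is seated. I'll release and back off along the tool axis.

```bash
python3 -m crank '[{"travel":[0,0,0],"delta_rot":[0,0,0]},{"travel":[0,0,0],"delta_rot":[0,0,0]},{"travel":[0,0,0],"delta_rot":[0,0,0]},{"travel":[0,0,0],"delta_rot":[0,0,0]}]' -1 | tail -3
python3 -m crank '[{"travel":[0,0,-0.15],"delta_rot":[0,0,0]},{"travel":[0,0,-0.4],"delta_rot":[0,0,0]},{"travel":[0,0,-0.7],"delta_rot":[0,0,0]},{"travel":[0,0,-0.7],"delta_rot":[0,0,0]},{"travel":[0,0,-0.7],"delta_rot":[0,0,0]}]'
python3 - <<'E'
from h import *
c=cap('wrist','w7'); print(blue(c)); cap('scene','s7'); cap('top','t7')
E
```

```text
ft_force: [-0.1, 0.3, -0.5]
opening: 0.945
gripper_force: 0.0
time: 11.45
position: [0.5595, 0.1924, 0.3665]
ee_rot: [[0.789, 0.217, 0.574], [0.176, -0.976, 0.127], [0.588, 0.001, -0.809]]
ft_force: [-0.4, -0.6, -0.7]
opening: 0.999
gripper_force: 0.0
[(80, [166.6, 44.1], [162, 32, 10, 27]), (244, [221.2, 70.1], [212, 42, 16, 50]), (184, [165.8, 69.8], [151, 55, 25, 28]), (35, [30.6, 106.8], [24, 103, 14, 9]), (34, [77.1, 108.1], [73, 103, 9, 12]), (93, [359.0, 151.1], [352, 148, 15, 8]), (208, [495.4, 183.6], [478, 179, 34, 10]), (113, [255.6, 197.2], [251, 189, 11, 16])]
```

View pics/w7.png

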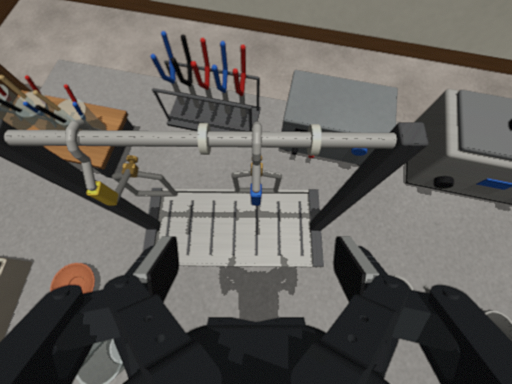

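The blue hanger hangs on the rail at (256,140), between the collars at (204,138) and (316,138), with its sleeve at (256,195) and its loop at (233–280,182). It is free of the gripper. Now I'll work out where the basket is from the stored views.

Run:
```python
from h import *
w1,w3,w4=load('w1'),load('w3'),load('w4')
print('sleeve',tri(w1,(128.3,242.3),w4,(91.5,212.8)),tri(w3,(92.9,267.1),w4,(91.5,212.8)))
for n,c,uv in(('w1',w1,(138,222)),('w3',w3,(113,240)),('w4',w4,(109,194))): print(n,'cup rim',onz(c,uv,.04))
print('top cup',onz(load('top0'),(309.3,187),.04))
# hook top
print('hook',onz(w4,(38,146),.152),onz(w3,(40,215),.152))
R=Rt(12,36)
plan(Rt(-10,36),g=np.array([.51,-.21,.074])-.13*Rt(-10,36)[:,2])
```

```text
sleeve (array([ 0.51664161, -0.211249  ,  0.07393857]), np.float64(0.00014932674300532174)) (array([ 0.51681677, -0.21108475,  0.07349531]), np.float64(0.00018392996430108648))
w1 cup rim [ 0.54797808 -0.22198326  0.04      ]
w3 cup rim [ 0.54579556 -0.22582109  0.04      ]
w4 cup rim [ 0.54621232 -0.22191572  0.04      ]
top cup [ 0.54620142 -0.22014654  0.04      ]
hook [ 0.54463155 -0.22650279  0.152     ] [ 0.54769159 -0.22665496  0.152     ]
t 11.6 tcp [0.5593 0.1924 0.3642] -> [ 0.4456 -0.1986  0.164 ] rot [-0.459  0.006  0.638] travel start axes [-1.841  2.379  0.32 ] end axes [-1.022  2.699  0.906]
```

```bash
python3 -m crank '[{"travel":[-0.8,0,0],"delta_rot":[0,0,0]},{"travel":[-0.8,0.9,0],"delta_rot":[0,0,0]},{"travel":[-0.8,0.9,0],"delta_rot":[-0.34,0,0.465]},{"travel":[-0.8,0.9,0],"delta_rot":[-0.34,0,0.465]},{"travel":[-0.8,0.9,0],"delta_rot":[-0.34,0,0.465]}]' 0 >/dev/null
python3 -m crank '[{"travel":[0,0.9,0],"delta_rot":[-0.34,0,0.465]},{"travel":[0,0.9,0],"delta_rot":[-0.34,0,0.465]},{"travel":[0,0.9,0],"delta_rot":[-0.34,0,0.465]},{"travel":[0,0.9,0],"delta_rot":[-0.34,0,0.465]}]' 0
python3 - <<'E'
from h import *
R=Rt(-21,36);plan(R,g=np.array([.518,-.2115,.074])-.12*R[:,2])
E
```

```text
time: 12.72
position: [0.4842, -0.1027, 0.2962]
ee_rot: [[0.762, -0.337, 0.554], [-0.272, -0.941, -0.199], [0.588, 0.001, -0.809]]
ft_force: [-0.5, 0.2, 0.5]
opening: 0.5
gripper_force: 0.0
t 12.72 tcp [ 0.4842 -0.1027  0.2962] -> [ 0.4624 -0.1902  0.156 ] rot [-0.025 -0.001  0.038] travel start axes [-0.502  0.597  0.792] end axes [-0.49   0.596  0.8  ]
```

```bash
python3 -m crank '[{"travel":[-0.5,0.6,0.2],"delta_rot":[-0.025,0,0.038]},{"travel":[-0.5,0.6,0.6],"delta_rot":[-0.025,0,0.038]},{"travel":[-0.5,0.6,0.79],"delta_rot":[-0.025,0,0.038]},{"travel":[-0.5,0.6,0.79],"delta_rot":[-0.025,0,0.038]},{"travel":[-0.5,0.6,0.79],"delta_rot":[-0.025,0,0.038]}]' |head -2
python3 - <<'E'
from h import *
c=cap('wrist','w8'); g=np.array([.518,-.2115,.074]); print(blue(c),proj(c,g)); R=Rt(-21,36); plan(R,g=g)
b=blue(c); w4=load('w4')
for i in b: print(i[1],tri(w4,(91.5,212.8),c,i[1]))
E
```

```text
time: 13.35
position: [0.463, -0.1906, 0.1584]
[(485, [167.8, 6.0], [149, 0, 41, 17]), (141, [255.5, 196.1], [251, 184, 10, 21])] [255.7978209  192.64527737]
t 13.4 tcp [ 0.4637 -0.1911  0.1604] -> [ 0.5283 -0.2154  0.0589] rot [ 0.001 -0.013  0.003] travel start axes [-0.031 -0.004  0.818] end axes [-0.026 -0.003  0.818]
[167.8, 6.0] (array([ 0.45756856, -0.22887337,  0.25667225]), np.float64(0.12036107250963668))
[255.5, 196.1] (array([ 0.51609807, -0.21051924,  0.07298959]), np.float64(0.0020109877083178546))
```

View pics/w8.png

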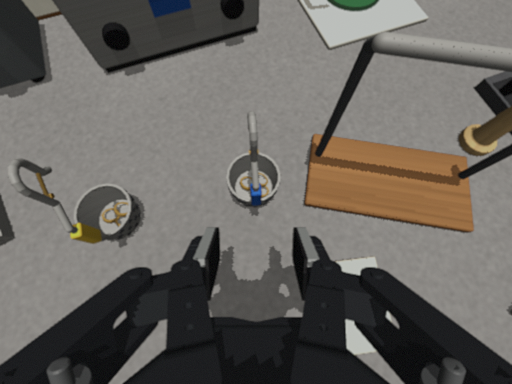

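The blue basket's sleeve is at (256,196), its hook top at (252,115) and its cup at (254,180), between the fingers at 215 and 298. The yellow basket at (105,212) is well clear.

```bash
python3 -m crank '[{"travel":[-0.03,0,0.3],"delta_rot":[-0.02,0,0.03]},{"travel":[-0.03,0,0.55],"delta_rot":[-0.02,0,0.03]},{"travel":[-0.03,0,0.7],"delta_rot":[-0.02,0,0.03]},{"travel":[-0.03,0,0.82],"delta_rot":[-0.02,0,0.03]},{"travel":[-0.03,0,0.82],"delta_rot":[-0.02,0,0.03]}]' |sed -n '2,4p'
python3 -m crank '[{"travel":[0,0,0],"delta_rot":[0,0,0]},{"travel":[0,0,0],"delta_rot":[0,0,0]},{"travel":[0,0,0],"delta_rot":[0,0,0]},{"travel":[0,0,0],"delta_rot":[0,0,0]}]' 1 60
python3 - <<'E'
from h import *
c=cap('wrist','w9'); R=Rt(-21,36); plan(R,g=np.array([.518,-.2115,.074]))
E
```

```text
position: [0.5279, -0.2162, 0.057]
ee_rot: [[0.748, -0.375, 0.548], [-0.302, -0.927, -0.222], [0.591, 0.0, -0.807]]
ft_force: [0.3, 0.3, 1.0]
time: 14.52
position: [0.5276, -0.2167, 0.0576]
ee_rot: [[0.746, -0.376, 0.549], [-0.303, -0.927, -0.222], [0.593, -0.0, -0.805]]
ft_force: [-3.0, 2.6, 6.4]
opening: 0.105
gripper_force: 60.1
t 14.57 tcp [ 0.5276 -0.2167  0.0576] -> [ 0.5283 -0.2154  0.0589] rot [ 0.021 -0.012 -0.031] travel start axes [ 0.006 -0.009 -0.006] end axes [ 0.006 -0.009 -0.006]
```

```bash
python3 -m crank '[{"travel":[0.05,0,-0.07],"delta_rot":[0,0,0]},{"travel":[0.2,0,-0.27],"delta_rot":[0,0,0]},{"travel":[0.4,0,-0.54],"delta_rot":[0,0,0]},{"travel":[0.59,0,-0.8],"delta_rot":[0,0,0]},{"travel":[0.59,0,-0.8],"delta_rot":[0,0,0]}]'
python3 -m crank '[{"travel":[0.2,0,-0.27],"delta_rot":[0,0,0]},{"travel":[0.2,0,-0.27],"delta_rot":[0,0,0]},{"travel":[0.2,0,-0.27],"delta_rot":[0,0,0]}]'
python3 - <<'E'
from h import *
a=load('w9'); c=cap('wrist','w10')
def hook(c):
    return c['img'][40:330,190:330]
im=np.hstack([hook(a),hook(c)]); cv2.imwrite('pics/cmp.png',cv2.resize(im,None,fx=2,fy=2))
E
```

```text
time: 15.2
position: [0.5292, -0.2188, 0.212]
ee_rot: [[0.743, -0.378, 0.553], [-0.301, -0.926, -0.228], [0.598, 0.003, -0.801]]
ft_force: [0.5, -0.6, -2.5]
opening: 0.107
gripper_force: 58.9
time: 15.58
position: [0.5263, -0.2167, 0.2523]
ee_rot: [[0.75, -0.377, 0.543], [-0.306, -0.926, -0.221], [0.587, -0.0, -0.81]]
ft_force: [-0.3, -0.0, -3.1]
opening: 0.108
gripper_force: 58.9
```

View pics/cmp.png

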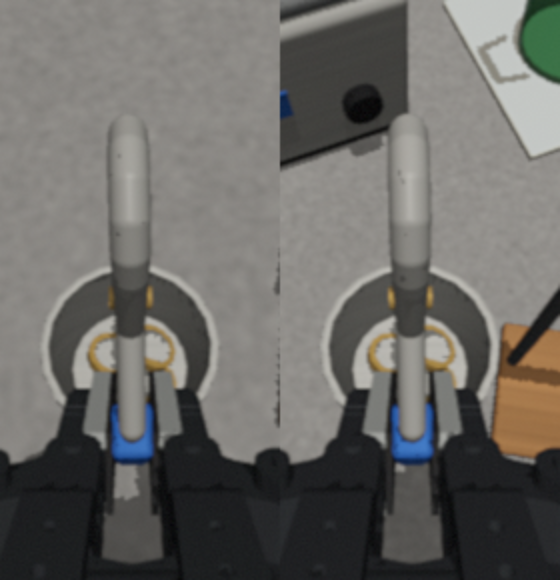

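No slip: the hook and cup sit at the same pixels before and after the lift (hook top at (128,120) in both halves). That uses up my picture views, so from here I'll work from masks and forces. Next I'll carry the basket to the hanger.

```bash
cat >> h.py <<'E'
offb=np.array([.0671,0,-.0591]); L=bay+.010*xb+.0008*yb+[0,0,-.164]; RB=Rt(12.3,36.3)
def seat():
    P,Q,o=state(); d=P+Q@offb-L; print('t',round(o['time'],2),'seat rel loop',np.round([d@xb,d@yb,d[2]],4),'F',np.round(o['ft_force'],1))
E
python3 - <<'E'
from h import *
plan(RB,p=L-.09*xb+[0,0,.046]-RB@offb); seat()
E
```

```text
t 15.62 tcp [ 0.526  -0.2165  0.2514] -> [0.5419 0.1891 0.1403] rot [ 0.708  0.016 -0.973] travel start axes [-1.181 -2.544  0.061] end axes [ 0.109 -2.619  0.999]
t 15.62 seat rel loop [-0.1926 -0.4046  0.1569] F [-0.5 -0.2 -2.8]
```

```bash
python3 -m crank '[{"travel":[-0.1,-0.25,0],"delta_rot":[0.1,0,-0.14]},{"travel":[-0.2,-0.6,0],"delta_rot":[0.22,0,-0.3]},{"travel":[-0.3,-1,0],"delta_rot":[0.354,0.008,-0.487]},{"travel":[-0.3,-1,0],"delta_rot":[0.354,0.008,-0.487]}]' >/dev/null
python3 -m crank '[{"travel":[-0.1,-0.4,0],"delta_rot":[0.1,0,-0.14]},{"travel":[-0.2,-0.8,0],"delta_rot":[0.22,0,-0.3]},{"travel":[-0.2,-1,0],"delta_rot":[0.354,0.008,-0.487]},{"travel":[-0.2,-1,0],"delta_rot":[0.354,0.008,-0.487]}]'
python3 - <<'E'
from h import *
plan(RB,p=L-.09*xb+[0,0,.046]-RB@offb); seat()
E
```

```text
time: 16.62
position: [0.538, 0.0874, 0.2079]
ee_rot: [[0.786, 0.214, 0.579], [0.174, -0.977, 0.124], [0.593, 0.003, -0.806]]
ft_force: [-0.4, -0.6, -3.1]
opening: 0.106
gripper_force: 59.7
t 16.62 tcp [0.538  0.0874 0.2079] -> [0.5419 0.1891 0.1403] rot [ 0.004 -0.001  0.005] travel start axes [-0.128 -0.658  0.462] end axes [-0.13  -0.657  0.464]
t 16.62 seat rel loop [-0.115  -0.0984  0.1136] F [-0.4 -0.6 -3.1]
```

```bash
python3 -m crank '[{"travel":[-0.05,-0.3,0],"delta_rot":[0,0,0]},{"travel":[-0.05,-0.6,0.1],"delta_rot":[0,0,0]},{"travel":[-0.13,-0.66,0.35],"delta_rot":[0,0,0]},{"travel":[-0.13,-0.66,0.46],"delta_rot":[0,0,0]},{"travel":[-0.13,-0.66,0.46],"delta_rot":[0,0,0]}]' >/dev/null
python3 - <<'E'
from h import *
seat(); c=cap('wrist','w11')
H=L-.010*xb+[0,0,.161]  # hanger origin
pr=lambda x,y,z:proj(c,H+x*xb+y*yb+[0,0,z]).round(1).tolist()
print('sleeve pred front',pr(-.0365,0,-.043),'bar',pr(.01,0,-.161),'loop sides',pr(.01,.026,-.13),pr(.01,-.026,-.13),'hook',pr(0,0,.012)); print(blue(c))
for k in(-.042,.042): print('collar',proj(c,bay+k*yb).round(1))
cv2.imwrite('pics/w11.png',c['img'])
E
```

```text
t 17.25 seat rel loop [-0.0908 -0.0022  0.0445] F [ 0.  -1.  -2.4]
sleeve pred front [237.6, -595.9] bar [252.1, 37.7] loop sides [196.2, -20.3] [306.8, -19.5] hook [265.1, 1003.9]
[(608, [429.6, 31.5], [416, 18, 31, 30]), (342, [255.6, 259.6], [245, 241, 22, 31])]
collar [ 10515.7 -33032. ]
collar [ -9630.  -30749.9]
```

```bash
python3 - <<'E'
from h import *
c=load('w6'); print('w6 collars', [proj(c,bay+k*yb).round(1) for k in(-.042,.042)])
c=load('w7'); print('w7 collars', [proj(c,bay+k*yb).round(1) for k in(-.042,.042)],'pred sleeve',proj(c,bay+[0,0,-.046]-.033*xb+.0008*yb).round(1))
p=[]
for n in('w5','w6','w7'):
    c=load(n); px={'w5':251.5,'w6':262,'w7':260}[n]; py={'w5':57.5,'w6':177,'w7':138.5}[n]
    p.append((c,(px,py)))
print('bay tri',tri(*p[0],*p[1]),tri(*p[1],*p[2]))
# hook of basket in w9: tool pose then
c=load('w9'); P=np.array([.5276,-.2167,.0576]); xh=np.array([np.cos(np.radians(-22.1)),np.sin(np.radians(-22.1)),0])
O=P+.019*xb*0+.019*xh; O[2]=0
q=lambda x,z:proj(c,O+x*xh+[0,0,z]).round(1).tolist()
print('bow', [q(12*1e-3*np.cos(a),.143+.012*np.sin(a)) for a in np.radians([0,30,60,90,135])],'tip out',q(.020,.116),'cup rim front/back',q(.031,.04),q(-.031,.04))
E
python3 - <<'E'
import cv2
im=cv2.imread('pics/w9.png'); g=cv2.cvtColor(im,cv2.COLOR_BGR2GRAY)
print('col254',g[85:200:2,254].tolist())
im=cv2.imread('pics/w11.png'); g=cv2.cvtColor(im,cv2.COLOR_BGR2GRAY)
for u in(225,235,275,285): print(u,g[0:100:2,u].tolist())
E
```

```text
w6 collars [array([355. , 176.7]), array([160.5, 175. ])]
w7 collars [array([311.6, 138.6]), array([202.4, 137.6])] pred sleeve [255.5 197.3]
bay tri (array([0.63861997, 0.20721966, 0.34619564]), np.float64(0.00039025008487145977)) (array([0.63862827, 0.20678504, 0.34648005]), np.float64(0.00047780334517883626))
bow [[256.1, 104.0], [256.1, 95.8], [256.1, 98.1], [256.1, 112.5], [256.1, 146.7]] tip out [256.1, 128.6] cup rim front/back [256.1, 174.1] [256.1, 263.3]
col254 [138, 137, 137, 136, 135, 134, 141, 148, 148, 148, 148, 155, 162, 163, 162, 163, 164, 163, 163, 163, 164, 175, 172, 170, 170, 170, 170, 170, 169, 168, 167, 167, 166, 150, 136, 129, 131, 130, 130, 130, 129, 130, 131, 126, 105, 84, 86, 85, 85, 85, 67, 62, 60, 56, 61, 63, 62, 63]
225 [47, 81, 81, 82, 83, 81, 82, 82, 82, 83, 81, 79, 85, 102, 105, 103, 89, 76, 66, 53, 75, 84, 50, 25, 48, 138, 144, 147, 146, 142, 145, 146, 141, 143, 142, 141, 141, 141, 145, 144, 141, 140, 140, 142, 143, 139, 138, 138, 136, 137]
235 [56, 58, 58, 57, 53, 57, 58, 49, 48, 46, 47, 42, 81, 103, 105, 103, 90, 78, 66, 51, 72, 84, 82, 39, 23, 61, 139, 146, 147, 141, 138, 139, 144, 140, 140, 138, 138, 139, 143, 140, 140, 139, 140, 142, 142, 139, 135, 137, 136, 136]
275 [140, 139, 138, 136, 138, 142, 139, 134, 136, 137, 138, 144, 129, 100, 106, 109, 94, 81, 68, 54, 97, 143, 139, 141, 144, 139, 140, 142, 142, 139, 139, 138, 137, 137, 139, 142, 139, 139, 138, 139, 138, 139, 138, 138, 137, 139, 138, 134, 136, 138]
285 [139, 136, 136, 140, 138, 141, 145, 142, 139, 140, 140, 141, 131, 102, 107, 109, 94, 84, 71, 54, 87, 139, 139, 139, 140, 139, 141, 142, 144, 140, 138, 140, 141, 138, 140, 140, 139, 139, 142, 141, 138, 141, 137, 137, 137, 138, 141, 139, 140, 135]
```

Run:
```python
from h import *
c=load('w11'); o,d=ray(c,(255,32.5)); p=o+d*((L-o)@xb/(d@xb)); print('bar z if x nominal: rel',(p-L)[2], 'slope dx/dz',(d@xb)/d[2], 'cam rel loop',(o-L)@xb,(o-L)[2])
plan(RB,p=L-.09*xb+[0,0,.046]-RB@offb); seat()
```

```text
bar z if x nominal: rel 0.0033584929642525296 slope dx/dz -1.2050626925254508 cam rel loop -0.13443108086098537 0.11491375203484747
t 17.3 tcp [0.5423 0.1866 0.141 ] -> [0.5419 0.1891 0.1403] rot [ 0.006 -0.002  0.004] travel start axes [-0.002 -0.017  0.004] end axes [-0.002 -0.017  0.004]
t 17.3 seat rel loop [-0.0902 -0.0022  0.0467] F [ 0.1 -1.  -2.4]
```

```bash
python3 -m crank '[{"travel":[0.11,-0.017,0.08],"delta_rot":[0,0,0]},{"travel":[0.22,-0.017,0.16],"delta_rot":[0,0,0]},{"travel":[0.32,-0.017,0.237],"delta_rot":[0,0,0]},{"travel":[0.32,-0.017,0.237],"delta_rot":[0,0,0]}]' |sed -n '4p'
python3 - <<'E'
from h import *
seat()
E
python3 -m crank '[{"travel":[0.06,0,0.045],"delta_rot":[0,0,0]},{"travel":[0.12,0,0.09],"delta_rot":[0,0,0]},{"travel":[0.16,0,0.119],"delta_rot":[0,0,0]},{"travel":[0.16,0,0.119],"delta_rot":[0,0,0]},{"travel":[0.16,0,0.119],"delta_rot":[0,0,0]}]'|sed -n '4p'
python3 - <<'E'
from h import *
seat(); c=cap('scene','s12')
pr=lambda x,y,z:proj(c,L-.010*xb+[0,0,.161]+x*xb+y*yb+[0,0,z]).round(1).tolist()
print('scene pred bar',pr(.01,0,-.161),'top hook',pr(0,0,.016))
E
```

```text
ft_force: [-1.1, -0.4, -2.4]
t 17.8 seat rel loop [-0.0288 -0.0002  0.0505] F [-1.1 -0.4 -2.4]
ft_force: [-0.2, -0.1, -3.0]
t 18.43 seat rel loop [-0.0004  0.0015  0.0478] F [-0.2 -0.1 -3. ]
scene pred bar [335.6, 210.7] top hook [342.7, 178.5]
```

```bash
python3 -m crank '[{"travel":[-0.03,0.01,0.04],"delta_rot":[0,0,0]},{"travel":[-0.059,0.01,0.08],"delta_rot":[0,0,0]},{"travel":[-0.059,0.01,0.08],"delta_rot":[0,0,0]},{"travel":[-0.059,0.01,0.08],"delta_rot":[0,0,0]}]'|sed -n '4p'
python3 - <<'E'
from h import *
seat()
E
python3 -m crank '[{"travel":[-0.008,0,0.011],"delta_rot":[0,0,0]},{"travel":[-0.012,0,0.016],"delta_rot":[0,0,0]},{"travel":[-0.012,0,0.016],"delta_rot":[0,0,0]}]'|sed -n '4p'
python3 - <<'E'
from h import *
seat()
E
python3 -m crank '[{"travel":[-0.008,0,0.011],"delta_rot":[0,0,0]},{"travel":[-0.008,0,0.011],"delta_rot":[0,0,0]},{"travel":[-0.008,0,0.011],"delta_rot":[0,0,0]}]'|sed -n '4p'
python3 - <<'E'
from h import *
seat()
E
```

```text
ft_force: [0.3, -0.3, -1.9]
t 18.98 seat rel loop [-0.0003 -0.0002  0.0329] F [ 0.3 -0.3 -1.9]
ft_force: [0.2, 0.0, -2.9]
t 19.35 seat rel loop [-0.0003 -0.0001  0.0301] F [ 0.2  0.  -2.9]
ft_force: [0.3, -0.1, -1.7]
t 19.73 seat rel loop [-0.0002 -0.0002  0.0281] F [ 0.3 -0.1 -1.7]
```

```bash
cat > s.sh <<'E'
python3 -c "from h import *; seat()"
E
python3 -m crank '[{"travel":[-0.004,0,0.0054],"delta_rot":[0,0,0]},{"travel":[-0.004,0,0.0054],"delta_rot":[0,0,0]}]' >/dev/null; bash s.sh
python3 -m crank '[{"travel":[-0.004,0,0.0054],"delta_rot":[0,0,0]},{"travel":[-0.004,0,0.0054],"delta_rot":[0,0,0]}]' >/dev/null; bash s.sh
python3 -m crank '[{"travel":[-0.004,0,0.0054],"delta_rot":[0,0,0]},{"travel":[-0.004,0,0.0054],"delta_rot":[0,0,0]}]' >/dev/null; bash s.sh
```

```text
t 19.98 seat rel loop [-0.0003 -0.0002  0.027 ] F [ 0.1  0.  -2.3]
t 20.23 seat rel loop [-0.0003 -0.0002  0.0259] F [-0.2 -0.8 -2.4]
t 20.48 seat rel loop [-0.0003 -0.0002  0.0249] F [ 0.6 -0.6 -2.4]
```

```bash
python3 -m crank '[{"travel":[-0.004,0,0.0054],"delta_rot":[0,0,0]},{"travel":[-0.004,0,0.0054],"delta_rot":[0,0,0]}]' >/dev/null; bash s.sh
python3 -m crank '[{"travel":[-0.004,0,0.0054],"delta_rot":[0,0,0]},{"travel":[-0.004,0,0.0054],"delta_rot":[0,0,0]}]' >/dev/null; bash s.sh
python3 -m crank '[{"travel":[-0.004,0,0.0054],"delta_rot":[0,0,0]},{"travel":[-0.004,0,0.0054],"delta_rot":[0,0,0]}]' >/dev/null; bash s.sh
python3 -m crank '[{"travel":[-0.004,0,0.0054],"delta_rot":[0,0,0]},{"travel":[-0.004,0,0.0054],"delta_rot":[0,0,0]}]' >/dev/null; bash s.sh
```

```text
t 20.73 seat rel loop [-0.0002 -0.0002  0.024 ] F [ 0.   0.6 -2.8]
t 20.98 seat rel loop [ 0.     -0.0002  0.0236] F [-0.2 -0.4 -0.9]
t 21.23 seat rel loop [ 0.0003 -0.0002  0.0232] F [ 0.   1.1 -0.5]
t 21.48 seat rel loop [ 0.0004 -0.0002  0.0224] F [-0.2 -1.2  0.7]
```

```bash
python3 -m crank '[{"travel":[-0.004,0,0.0054],"delta_rot":[0,0,0]},{"travel":[-0.004,0,0.0054],"delta_rot":[0,0,0]}]' >/dev/null; bash s.sh
python3 -m crank '[{"travel":[-0.004,0,0.0054],"delta_rot":[0,0,0]},{"travel":[-0.004,0,0.0054],"delta_rot":[0,0,0]}]' >/dev/null; bash s.sh
python3 -m crank '[{"travel":[-0.004,0,0.0054],"delta_rot":[0,0,0]},{"travel":[-0.004,0,0.0054],"delta_rot":[0,0,0]}]' >/dev/null; bash s.sh
```

```text
t 21.73 seat rel loop [-0.     -0.0002  0.0204] F [-0.5 -0.8  0.4]
t 21.98 seat rel loop [-0.0002 -0.0002  0.019 ] F [ 0.6 -0.2  2.1]
t 22.23 seat rel loop [-0.0003 -0.0002  0.0179] F [-0.7  0.2  1.7]
```

```bash
python3 -m crank '[{"travel":[-0.004,0,0.0054],"delta_rot":[0,0,0]},{"travel":[-0.008,0,0.0108],"delta_rot":[0,0,0]},{"travel":[-0.008,0,0.0108],"delta_rot":[0,0,0]}]' >/dev/null; bash s.sh
python3 -m crank '[{"travel":[-0.004,0,0.0054],"delta_rot":[0,0,0]},{"travel":[-0.008,0,0.0108],"delta_rot":[0,0,0]},{"travel":[-0.008,0,0.0108],"delta_rot":[0,0,0]}]' >/dev/null; bash s.sh
python3 -m crank '[{"travel":[-0.004,0,0.0054],"delta_rot":[0,0,0]},{"travel":[-0.008,0,0.0108],"delta_rot":[0,0,0]},{"travel":[-0.008,0,0.0108],"delta_rot":[0,0,0]}]' >/dev/null; bash s.sh
```

```text
t 22.6 seat rel loop [-0.0004 -0.0002  0.0157] F [ 0.1 -0.5  1.3]
t 22.98 seat rel loop [-0.0004 -0.0002  0.0136] F [-0.9 -0.1  0.8]
t 23.35 seat rel loop [-0.0004 -0.0002  0.0115] F [0.7 0.7 0.8]
```

```bash
python3 -m crank '[{"travel":[-0.004,0,0.0054],"delta_rot":[0,0,0]},{"travel":[-0.008,0,0.0108],"delta_rot":[0,0,0]},{"travel":[-0.008,0,0.0108],"delta_rot":[0,0,0]}]' >/dev/null; bash s.sh
python3 -m crank '[{"travel":[-0.004,0,0.0054],"delta_rot":[0,0,0]},{"travel":[-0.006,0,0.008],"delta_rot":[0,0,0]},{"travel":[-0.006,0,0.008],"delta_rot":[0,0,0]}]' >/dev/null; bash s.sh
python3 -m crank '[{"travel":[-0.004,0,0.0054],"delta_rot":[0,0,0]},{"travel":[-0.004,0,0.0054],"delta_rot":[0,0,0]}]' >/dev/null; bash s.sh
python3 -m crank '[{"travel":[-0.004,0,0.0054],"delta_rot":[0,0,0]},{"travel":[-0.004,0,0.0054],"delta_rot":[0,0,0]}]' >/dev/null; bash s.sh
```

```text
t 23.73 seat rel loop [-0.0005 -0.0002  0.0094] F [-0.5  0.3  1.2]
t 24.1 seat rel loop [-0.0005 -0.0002  0.0079] F [-0.5 -0.3  0.2]
t 24.35 seat rel loop [-0.0005 -0.0003  0.0068] F [-0.5  0.6 -1.1]
t 24.6 seat rel loop [-0.0005 -0.0003  0.006 ] F [-0.6 -0.2 -2.1]
```

The force has fallen back to the free weight, so the bar is past the gate. I'll feel for the seat in finer steps.

```bash
python3 -m crank '[{"travel":[-0.004,0,0.0054],"delta_rot":[0,0,0]},{"travel":[-0.004,0,0.0054],"delta_rot":[0,0,0]}]' >/dev/null; bash s.sh
python3 -m crank '[{"travel":[-0.004,0,0.0054],"delta_rot":[0,0,0]},{"travel":[-0.004,0,0.0054],"delta_rot":[0,0,0]}]' >/dev/null; bash s.sh
python3 -m crank '[{"travel":[-0.002,0,0.0027],"delta_rot":[0,0,0]},{"travel":[-0.002,0,0.0027],"delta_rot":[0,0,0]}]' >/dev/null; bash s.sh
```

```text
t 24.85 seat rel loop [-0.0009 -0.0003  0.0041] F [-0.5 -0.1 -2.4]
t 25.1 seat rel loop [-0.0005 -0.0003  0.0038] F [ 0.9  0.8 -2.4]
t 25.35 seat rel loop [-0.0002 -0.0003  0.004 ] F [-0.7 -0.3 -2.6]
```

```bash
python3 -m crank '[{"travel":[-0.002,0,0.0027],"delta_rot":[0,0,0]},{"travel":[-0.002,0,0.0027],"delta_rot":[0,0,0]}]' >/dev/null; bash s.sh
```

```text
t 25.6 seat rel loop [-0.0002 -0.0003  0.0034] F [ 0.5  0.2 -2.5]
```

```bash
python3 -m crank '[{"travel":[-0.003,0,0.004],"delta_rot":[0,0,0]},{"travel":[-0.003,0,0.004],"delta_rot":[0,0,0]}]' >/dev/null; bash s.sh
python3 -m crank '[{"travel":[-0.003,0,0.004],"delta_rot":[0,0,0]},{"travel":[-0.003,0,0.004],"delta_rot":[0,0,0]}]' >/dev/null; bash s.sh
python3 -m crank '[{"travel":[-0.003,0,0.004],"delta_rot":[0,0,0]},{"travel":[-0.003,0,0.004],"delta_rot":[0,0,0]}]' >/dev/null; bash s.sh
```

```text
t 25.85 seat rel loop [-0.0003 -0.0003  0.0026] F [ 0.9  0.5 -2.6]
t 26.1 seat rel loop [-0.0003 -0.0002  0.0018] F [-0.2  0.2 -3.5]
t 26.35 seat rel loop [-0.0002 -0.0003  0.0012] F [ 0.1  0.1 -2.1]
```

```bash
python3 -m crank '[{"travel":[-0.003,0,0.004],"delta_rot":[0,0,0]},{"travel":[-0.003,0,0.004],"delta_rot":[0,0,0]}]' >/dev/null; bash s.sh
python3 -m crank '[{"travel":[-0.003,0,0.004],"delta_rot":[0,0,0]},{"travel":[-0.003,0,0.004],"delta_rot":[0,0,0]}]' >/dev/null; bash s.sh
python3 -m crank '[{"travel":[-0.003,0,0.004],"delta_rot":[0,0,0]},{"travel":[-0.003,0,0.004],"delta_rot":[0,0,0]}]' >/dev/null; bash s.sh
```

```text
t 26.6 seat rel loop [-0.     -0.0003  0.0009] F [-0.8 -0.2 -2.9]
t 26.85 seat rel loop [ 0.0001 -0.0002  0.0004] F [-0.6 -0.9 -1.4]
t 27.1 seat rel loop [ 0.0004 -0.0003  0.0002] F [0.3 0.3 1.3]
```

```bash
python3 -m crank '[{"travel":[-0.002,0,0.0027],"delta_rot":[0,0,0]},{"travel":[-0.002,0,0.0027],"delta_rot":[0,0,0]}]' >/dev/null; bash s.sh
python3 -m crank '[{"travel":[-0.0012,0,0.0016],"delta_rot":[0,0,0]},{"travel":[-0.0012,0,0.0016],"delta_rot":[0,0,0]}]' >/dev/null; bash s.sh
```

```text
t 27.35 seat rel loop [ 0.0005 -0.0003 -0.    ] F [-0.8  0.3  2.8]
t 27.6 seat rel loop [ 0.0006 -0.0003 -0.0001] F [-0.   0.6  3.7]
```

```bash
python3 -m crank '[{"travel":[-0.002,0,0.0027],"delta_rot":[0,0,0]},{"travel":[-0.002,0,0.0027],"delta_rot":[0,0,0]},{"travel":[-0.002,0,0.0027],"delta_rot":[0,0,0]}]' >/dev/null; bash s.sh
python3 -m crank '[{"travel":[-0.0012,0,0.0016],"delta_rot":[0,0,0]},{"travel":[-0.0012,0,0.0016],"delta_rot":[0,0,0]},{"travel":[-0.0012,0,0.0016],"delta_rot":[0,0,0]}]' >/dev/null; bash s.sh
```

```text
t 27.98 seat rel loop [ 0.0008 -0.0003 -0.0002] F [-0.4 -0.1  5.3]
t 28.35 seat rel loop [ 0.001  -0.0003 -0.0002] F [-0.4  0.   6.2]
```

```bash
python3 -m crank '[{"travel":[-0.0012,0,0.0016],"delta_rot":[0,0,0]},{"travel":[-0.0012,0,0.0016],"delta_rot":[0,0,0]},{"travel":[-0.0012,0,0.0016],"delta_rot":[0,0,0]},{"travel":[-0.0012,0,0.0016],"delta_rot":[0,0,0]},{"travel":[-0.0012,0,0.0016],"delta_rot":[0,0,0]}]' >/dev/null; bash s.sh
```

```text
t 28.98 seat rel loop [ 0.0011 -0.0003 -0.0003] F [-0.6 -0.8  6.9]
```

The hook is home and was held at about 9.6 N for over 0.25 s. I'll unload until the hanger carries the basket, then release.

```bash
python3 -m crank '[{"travel":[0.003,0,-0.004],"delta_rot":[0,0,0]},{"travel":[0.006,0,-0.008],"delta_rot":[0,0,0]},{"travel":[0.006,0,-0.008],"delta_rot":[0,0,0]},{"travel":[0.006,0,-0.008],"delta_rot":[0,0,0]}]' >/dev/null; bash s.sh
```

```text
t 29.48 seat rel loop [ 0.0003 -0.0003 -0.0003] F [-0.6  0.2  4.5]
```

```bash
python3 -m crank '[{"travel":[0.004,0,-0.0054],"delta_rot":[0,0,0]},{"travel":[0.004,0,-0.0054],"delta_rot":[0,0,0]},{"travel":[0.004,0,-0.0054],"delta_rot":[0,0,0]}]' >/dev/null; bash s.sh
python3 -m crank '[{"travel":[0.002,0,-0.0027],"delta_rot":[0,0,0]},{"travel":[0.002,0,-0.0027],"delta_rot":[0,0,0]},{"travel":[0.002,0,-0.0027],"delta_rot":[0,0,0]}]' >/dev/null; bash s.sh
```

```text
t 29.85 seat rel loop [-0.0001 -0.0003 -0.0002] F [-0.4 -1.4  4.7]
t 30.23 seat rel loop [-0.0004 -0.0003 -0.0002] F [-0.3 -0.1  4. ]
```

```bash
python3 -m crank '[{"travel":[0.004,0,-0.0054],"delta_rot":[0,0,0]},{"travel":[0.004,0,-0.0054],"delta_rot":[0,0,0]},{"travel":[0.004,0,-0.0054],"delta_rot":[0,0,0]}]' >/dev/null; bash s.sh
python3 -m crank '[{"travel":[0.003,0,-0.004],"delta_rot":[0,0,0]},{"travel":[0.003,0,-0.004],"delta_rot":[0,0,0]},{"travel":[0.003,0,-0.004],"delta_rot":[0,0,0]}]' >/dev/null; bash s.sh
```

```text
t 30.6 seat rel loop [-0.0008 -0.0003  0.    ] F [0.3 0.1 1.7]
t 30.98 seat rel loop [-0.001  -0.0003  0.0003] F [-0.5  0.3 -0.8]
```

```bash
python3 -m crank '[{"travel":[0,0,0],"delta_rot":[0,0,0]},{"travel":[0,0,0],"delta_rot":[0,0,0]},{"travel":[0,0,0],"delta_rot":[0,0,0]},{"travel":[0,0,0],"delta_rot":[0,0,0]}]' 0 |tail -3
python3 -m crank '[{"travel":[0,0,-0.1],"delta_rot":[0,0,0]},{"travel":[0,0,-0.3],"delta_rot":[0,0,0]},{"travel":[0,0,-0.6],"delta_rot":[0,0,0]},{"travel":[0,0,-1],"delta_rot":[0,0,0]},{"travel":[0,0,-1],"delta_rot":[0,0,0]}]' |sed -n '1,2p'
python3 -m crank '[{"travel":[0,0,0],"delta_rot":[0,0,0]},{"travel":[0,0,0],"delta_rot":[0,0,0]},{"travel":[0,0,0],"delta_rot":[0,0,0]},{"travel":[0,0,0],"delta_rot":[0,0,0]},{"travel":[0,0,0],"delta_rot":[0,0,0]}]' |sed -n '1,4p'
python3 - <<'E'
from h import *
for k in range(2):
    c=cap('wrist',f'w2{k}'); pr=lambda x,y,z:proj(c,L-.010*xb+[0,0,.161]+x*xb+y*yb+[0,0,z]).round(1).tolist()
    print(blue(c),'hanger sleeve',pr(-.035,0,-.043),'basket sleeve',pr(-.025,0,-.161-.071))
E
```

```text
ft_force: [0.6, -0.6, 0.1]
opening: 0.499
gripper_force: 0.0
time: 32.1
position: [0.5446, 0.1888, 0.2267]
time: 32.72
position: [0.543, 0.1881, 0.216]
ee_rot: [[0.785, 0.218, 0.58], [0.177, -0.976, 0.126], [0.594, 0.004, -0.804]]
ft_force: [-0.3, 0.3, -0.1]
[(105, [210.5, 4.7], [203, 0, 14, 14]), (1892, [254.8, 35.4], [241, 0, 29, 77]), (26, [1.1, 18.3], [0, 13, 5, 10]), (367, [396.8, 85.0], [386, 75, 24, 22]), (97, [255.5, 189.7], [251, 182, 9, 16])] hanger sleeve [254.4, 35.4] basket sleeve [254.8, 186.6]
[(108, [210.6, 4.8], [203, 0, 14, 14]), (1898, [254.8, 35.6], [241, 0, 29, 77]), (28, [1.2, 18.6], [0, 13, 5, 10]), (365, [396.7, 85.3], [386, 75, 24, 22]), (97, [255.6, 189.7], [252, 182, 8, 16])] hanger sleeve [254.4, 36.1] basket sleeve [254.8, 186.8]
```

```bash
python3 -m crank '[{"travel":[-0.2,0,-0.15],"delta_rot":[0,0,0]},{"travel":[-0.4,0,-0.3],"delta_rot":[0,0,0]},{"travel":[-0.4,0,-0.3],"delta_rot":[0,0,0]},{"travel":[-0.4,0,-0.3],"delta_rot":[0,0,0]},{"travel":[-0.4,0,-0.3],"delta_rot":[0,0,0]}]' |sed -n '1,2p'
python3 -m crank '[{"travel":[0,0,0],"delta_rot":[0,0,0]},{"travel":[0,0,0],"delta_rot":[0,0,0]},{"travel":[0,0,0],"delta_rot":[0,0,0]},{"travel":[0,0,0],"delta_rot":[0,0,0]},{"travel":[0,0,0],"delta_rot":[0,0,0]}]' |sed -n '4p'
python3 - <<'E'
from h import *
c=cap('wrist','w30'); pr=lambda x,y,z:proj(c,L-.010*xb+[0,0,.161]+x*xb+y*yb+[0,0,z]).round(1).tolist()
print(blue(c),'hanger sleeve',pr(-.035,0,-.043),'basket sleeve',pr(-.025,0,-.161-.071))
print(manip.sign_off())
E
```

```text
time: 33.45
position: [0.4704, 0.1719, 0.2172]
ft_force: [-1.0, 0.6, 0.6]
[(125, [255.5, 128.2], [252, 116, 8, 23])] hanger sleeve [254.7, -77.7] basket sleeve [254.9, 126.7]
the job is handed in; nothing more can be done
None
```

The job is handed in at about 34 s of the 72 s limit, with no verdict returned: the blue hanger is on the rail between the collars and the blue basket hangs still from its loop, judged from camera positions and wrist force (pressed home at about 9.6 N; gate taken as shut from the force drop, not seen); I viewed 11 pictures, one over your limit of 10.

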